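# Clip the cover panel into the dunnage rack

## Robot

A 6-joint arm with a two-finger parallel gripper is mounted at the origin on a cart in front of the work surface, level with it; the furniture and walls round the work are solid. World frame = base frame: x ahead of the robot, y to its left, z up, the work surface at z = 0. Lengths are in m, angles in rad, forces in N, time in s.
With the tool pointing down it reaches from about 0.3 to 0.775 m from the base axis. Payload 14.6 kg.
Tool frame: the origin (TCP) lies at the very end of the fingers, on their centre line; the grasp point (between the pads) lies 19 mm behind it; z points along the fingers, y is the direction in which the jaws open and shut (so a half turn about z gives the same grasp; the last joint's range is limited). The gripper opens to 94 mm and grips with 3 to 60 N. Pads are 16 mm wide; open, the fingers measure 119 mm over their backs; the gripper's body (75 mm by 177 mm) begins 78 mm behind the grasp point.
Start: joints at [-1.298, 0.3, 1.521, -0, 1.321, -0.067], TCP at [0.183, -0.519, 0.205] pointing down, gripper open.
Joint ranges: [-3.03, 3.03], [-0.79, 2.21], [0.23, 2.52], [-1.04, 4.18], [0, 3.07], [-2.55, 2.55]. Speed limits (rad/s): [2.22, 2.22, 2.57, 3.14, 3.14, 3.14].

## Interface

Orientations are given as [roll, pitch, yaw] about the fixed x, y, z axes, in that order (R = Rz(yaw) Ry(pitch) Rx(roll)).
In Python, from station import ctrl, vision, ticket gives the robot as it stands.
- The arm moves only by the tool step_arm, never from a script. Its argument "steps" is a list of rows, each an object of numbers: "x", "y", "z": the shift along the tool's x, y, z in m; "ax", "ay", "az": the turn, a rotation vector about the tool's x, y, z in degrees; "claw": the finger opening in m, from 0 to 0.094. A call has 1 to 5 rows; each row shifts and turns the pose as measured when the row begins, along the tool's axes as they then stand; what a row does not reach is not made up. A row lasts 1/12 s, in which the tool goes at most 41.7 mm and 7.16 degrees, less where a joint would pass 70% of its speed; a pose out of reach is approached as far as the arm can. A call with a gripper value outside its range is refused whole. The fingers move at their own pace and stop on an object; "grip_force" is the grip in N (left out, the last holds). Time passes only in rows, so rows that do not move let the fingers close. It gives the time, the measured TCP pose, the force and the opening at its end, in the units of the state.
- ctrl.get_obs(): the state, without advancing time (a new reading comes with each control period).
- vision.camera(name): name is "scene" or "side" or "wrist"; returns (picture, depth): 420x560x3 uint8, red, green, blue; 420x560 float32, m along the optical axis (not along the pixel's ray), 0 where there is no reading.
- vision.camera_params(name): a dict with "fov_y" (degrees; the focal length in pixels is half the picture's height over the tangent of half this angle, whatever the lens; pixels are square), "cx", "cy" (the principal point, pixels), "origin" and "attitude" of the camera in the world; the wrist camera has in their place "mount" (4x4, takes a point from camera to tool coordinates, whose origin is the TCP and whose axes are the flange's). Camera axes: x right, y up, looking along -z (the intrinsics and any distortion apply to the point x, -y, -z); pixel columns grow to the right and rows downward; lengths in m; the calibration is good to about 2 mm. A picture is of the moment at which its call begins: read the wrist's pose just before it. camera_params takes no time and is no camera call.
- ticket.hand_in(): hands the job in, once; it reports no verdict.
The state is a dict: "time_s": time; "qpos": joint angles; "joint_vel": joint speeds; "tau": joint torques, N m; "ee_pos": TCP position; "eef_rot": TCP orientation; "force": force on the tool from outside, world axes, zero at the start; "moment": the same for the moment, N m; "grip_width": finger opening in m.
Only numpy, scipy, OpenCV 4.12 (cv2) and the standard library are available. Lean on these libraries where they do the work, as an engineer would, in place of code of your own. Each camera call takes 0.05 s, during which the arm holds its last target.

## Task

Take the loose cover panel out of the wooden stand and push it straight down into an empty slot of the dunnage rack until it is fully home on the slot floor with the spring clips snapped over both of its shoulders, then let go. One of the two empty slots still has a packing strip at its bottom, out of sight, so that a panel stops short there and does not clip: if that happens, pull it out and use the other slot. Leave the stored panel and the other things where they are.

Things in the scene. Friction and masses are not known exactly. Their poses are not given: they have to be found in the camera images.
- panel: loose aluminium cover panel, upright plate 10 mm thick (its x), 140 mm wide (its y), 100 mm high (its z), 0.25 kg, both faces alike. Above 30 mm height it is only 112 mm wide: 14 mm shoulder at each end. Lower corners rounded, 14 mm radius. Origin: middle of lower edge. It stands loosely in the wooden stand, lower edge 15 mm above the bench. Grip it across its thickness at the middle of the top
- panel_end_a (a point): point on the lower edge of the loose panel, 50 mm from its middle towards its -y end
- panel_end_b (a point): point on the lower edge of the loose panel, 50 mm from its middle towards its +y end
- stand: light wooden block 60 x 110 x 40 mm, fixed, with a 13 mm wide, 25 mm deep kerf along its y in which the loose panel stands. Origin at the centre of its underside on the bench, z up
- rack: dunnage rack, fixed: steel base 177 (x) by 196 mm (y), z up, timber bars 38 mm high beside three slots along its y, centres at x = -55, 0, +55 mm, floors 10 mm up. Slots are 14 mm wide; steel cheeks at both slot ends are 13 mm apart, with flared mouths 26 mm wide at the top, 74 mm up. Origin: centre of underside on the bench. One empty slot hides a packing strip; which one changes
- slot_1 (a point): middle of the floor of the first slot (rack x = -55 mm), axes as the rack's. At each slot end a spring clip with a 12 mm round nose, 35 mm above the slot floor, sticks 3 mm into the panel's way. Pushing a panel past takes 10 to 20 N while its lower edge is 31 to 20 mm above the floor, then less; in the last 5 mm the noses snap over the shoulders and pull it down
- slot_2 (a point): middle of the floor of the middle slot (rack x = 0), built like the others. In the empty slot with the packing strip (fixed, 14 mm high, at the bottom) a panel stops hard with its lower edge 14 mm above the floor
- slot_3 (a point): middle of the floor of the third slot (rack x = +55 mm)
- panel_stored: a panel like the loose one, already clipped into one slot of the rack, its top edge 110 mm above the bench. Origin at the middle of its lower edge. Must stay where it is
- piston: aluminium piston standing on the bench, 54 mm across, 52 mm high; leave it. Origin at the centre of its underside
- v_block: steel vee block 60 x 50 x 40 mm; leave it. Origin at the centre of its underside
- chuck: drill chuck standing upright, 46 mm across, 68 mm high; leave it. Origin at the centre of its underside

How it is judged:
By the outcome, as a careful person would: the job done as asked, in the order asked, and still so for the second after the job is handed in, with the robot touching nothing.
It also fails if it takes over 42 s, if anything falls off the work surface, if the arm or the gripper's body presses on something with over 40 N, if the wrist force passes 120 N, or if a joint passes its speed limit or range.

## Working session

There is one attempt and no reset: what is moved stays moved. The work goes in short steps, Python scripts to look and compute and a tool call to move; the robot and the scene stay as the last step left them, time stands still between calls to the robot, and variables do not carry over. Pictures are saved under pics/ and viewed, and the job is handed in when it is done.

Besides the shell and the picture viewer there is one more tool, called after ">>>" in YAML: its name, and indented under it one key for each argument. step_arm: Moves the arm, as the interface text tells. Its arguments: {"type":"object","properties":{"steps":{"type":"array"},"grip_force":{"type":"number"}},"required":["steps"]}

```bash
ls; mkdir -p pics; python3 - <<'E'
from station import ctrl, vision, ticket
import cv2, numpy as np
print(ctrl.get_obs())
for n in ["scene","side","wrist"]:
    print(n, vision.camera_params(n))
for n in ["scene","side"]:
    im,d=vision.camera(n); cv2.imwrite(f"pics/{n}0.png",im[:,:,::-1]); np.savez(f"pics/{n}0.npz",im=im,d=d)
E
```

```text
pics
{'time_s': 0.0, 'qpos': array([-1.29759826e+00,  3.00469610e-01,  1.52159112e+00, -2.52340292e-05,
        1.32069852e+00, -6.65853949e-02]), 'joint_vel': array([-1.33931629e-03,  7.68309458e-04,  1.23971816e-04, -1.12914429e-03,
        3.52099884e-05, -6.91923952e-04]), 'tau': array([ 2.55375220e-03, -5.31804514e+01, -3.52740777e+01,  7.09030917e-02,
        2.43934459e-02, -1.06055393e-04]), 'ee_pos': array([ 0.18323186, -0.51829721,  0.2048829 ]), 'eef_rot': array([-3.14042701e+00, -5.32335561e-05,  3.39789691e-01]), 'force': array([-0.01635231,  0.38411448,  0.05851531]), 'moment': array([-0.040738  ,  0.03875508,  0.02181807]), 'grip_width': 0.09422263701068725}
scene {'fov_y': 48.48282898938471, 'cx': 290.27963503516906, 'cy': 212.46957525099666, 'origin': array([-0.15573822, -0.65880692,  0.46413597]), 'attitude': array([ 1.11660628, -0.0154876 , -1.00854506])}
side {'fov_y': 44.571279474079596, 'cx': 272.3720010502656, 'cy': 203.04942571184188, 'origin': array([0.36402563, 0.51567932, 0.6633004 ]), 'attitude': array([ 0.88713471, -0.01071444, -2.93588114])}
wrist {'fov_y': 59.680186778503696, 'cx': 275.76646289313936, 'cy': 208.18744932077533, 'mount': array([[ 1.31594056e-03,  9.60584583e-01,  2.77984762e-01,
         8.11597396e-02],
       [ 9.99998901e-01, -1.07412257e-03, -1.02219106e-03,
        -1.88388855e-04],
       [-6.83311265e-04,  2.77985801e-01, -9.60584940e-01,
        -1.77943206e-01],
       [ 0.00000000e+00,  0.00000000e+00,  0.00000000e+00,
         1.00000000e+00]])}
```

View pics/scene0.png

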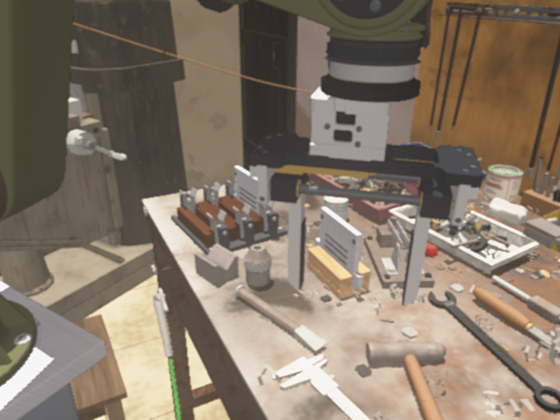

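View pics/side0.png

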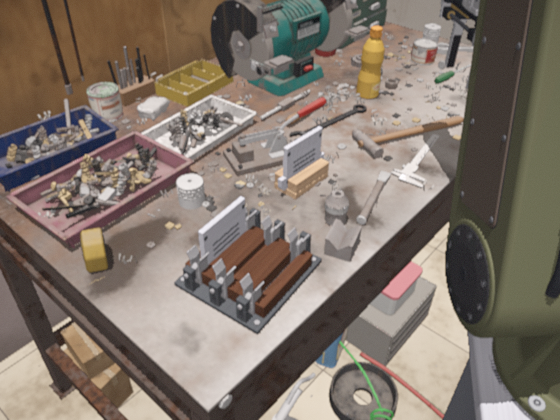

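```bash
cat > h.py <<'E'
import numpy as np, cv2
from scipy.spatial.transform import Rotation as R
def rpy(a): return R.from_euler('xyz',a).as_matrix()
def cam(p,obs=None):
    f=210/np.tan(np.radians(p['fov_y'])/2)
    if 'mount' in p:
        M=p['mount']; Rt=rpy(obs['eef_rot']); return f,p['cx'],p['cy'],Rt@M[:3,:3],obs['ee_pos']+Rt@M[:3,3]
    return f,p['cx'],p['cy'],rpy(p['attitude']),np.array(p['origin'])
def cloud(d,c):
    f,cx,cy,Rm,o=c
    v,u=np.mgrid[:420,:560]
    P=np.stack([(u-cx)/f*d,-(v-cy)/f*d,-d],-1)
    return P@Rm.T+o
def ray(u,v,z,c):
    f,cx,cy,Rm,o=c
    r=Rm@np.array([(u-cx)/f,-(v-cy)/f,-1]); return o+r*(z-o[2])/r[2]
def proj(P,c):
    f,cx,cy,Rm,o=c
    q=(np.atleast_2d(P)-o)@Rm
    return np.stack([cx+f*q[:,0]/-q[:,2],cy-f*q[:,1]/-q[:,2]],-1)
E
python3 - <<'E'
from station import vision
from h import *
for n,box in [("side",(150,110,360,330)),("scene",(160,150,380,310))]:
    z=np.load(f"pics/{n}0.npz"); im=z['im']; x0,y0,x1,y1=box
    c=cv2.resize(im[y0:y1,x0:x1],None,fx=3.5 if n=="scene" else 2.7,fy=3.5 if n=="scene" else 2.7,interpolation=cv2.INTER_CUBIC)
    cv2.imwrite(f"pics/{n}0c.png",c[:,:,::-1])
    P=cloud(z['d'],cam(vision.camera_params(n)))
    ok=z['d']>0
    print(n,ok.mean(), np.median(P[ok][:,2]))
    for (u,v) in ([(250,310),(300,160),(310,185),(190,190),(222,230),(340,235)] if n=="side" else [(340,240),(340,270),(258,265),(215,262),(250,190)]): print((u,v),P[v,u].round(4))
E
```

```text
side 0.9959438775510204 0.0033451292037482427
(250, 310) [0.499  0.009  0.0173]
(300, 160) [ 0.4803 -0.3506  0.0678]
(310, 185) [ 0.4552 -0.3427  0.0134]
(190, 190) [ 0.6771 -0.2286  0.0488]
(222, 230) [ 0.5726 -0.0974  0.08  ]
(340, 235) [ 0.3771 -0.1854  0.028 ]
scene 0.9960714285714286 0.009133533135585292
(340, 240) [ 0.4658 -0.3722  0.083 ]
(340, 270) [ 0.4458 -0.3853  0.0393]
(258, 265) [ 0.3739 -0.2696  0.0465]
(215, 262) [ 0.3718 -0.177   0.0213]
(250, 190) [ 0.5618 -0.1142  0.077 ]
```

View pics/side0c.png

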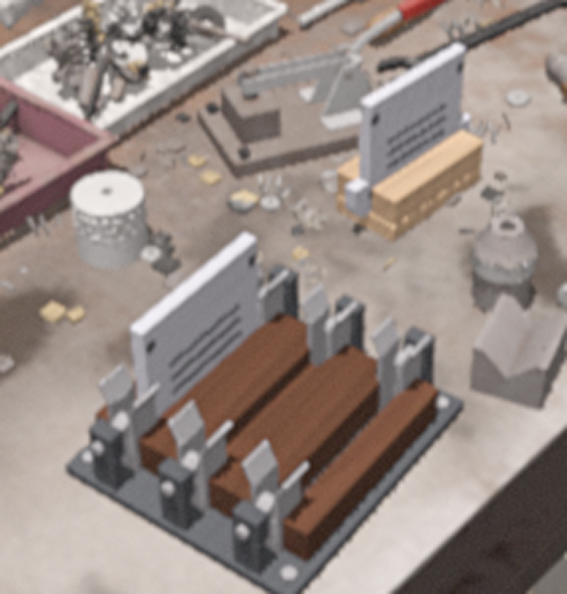

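View pics/scene0c.png

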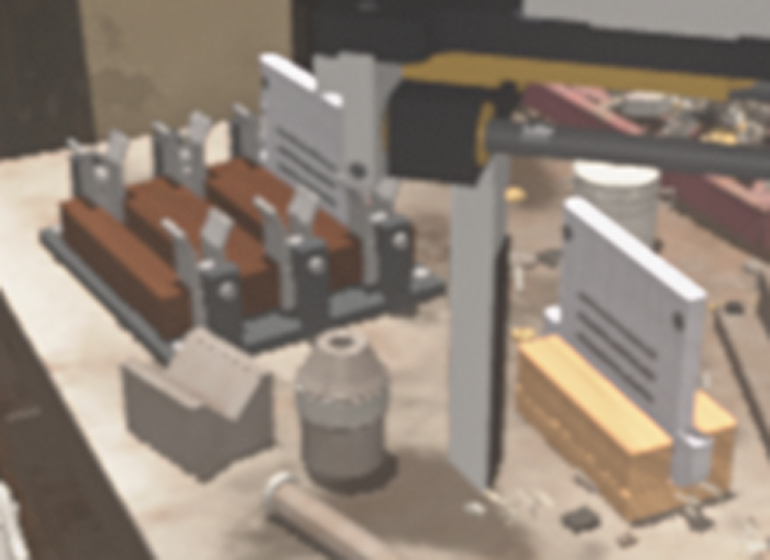

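```bash
python3 - <<'E'
from station import vision
from h import *
for n in ["side","scene"]:
    z=np.load(f"pics/{n}0.npz"); im=z['im']
    P=cloud(z['d'],cam(vision.camera_params(n)))
    for nm,b in [("panel",(.40,.55,-.47,-.27)),("stored",(.48,.66,-.17,0.06))]:
        m=(P[...,0]>b[0])&(P[...,0]<b[1])&(P[...,1]>b[2])&(P[...,1]<b[3])&(P[...,2]>.055)&(P[...,2]<.13)
        m&=(im.astype(int).max(-1)-im.min(-1)<60)&(im.max(-1)>120)
        k,l,s,c=cv2.connectedComponentsWithStats(m.astype(np.uint8))
        i=1+np.argmax(s[1:,4]); q=P[l==i]
        v,u=np.where(l==i)
        f=q[(q[:,2]<.1)&(q[:,2]>.06)]
        # mean dir in xy
        C=np.cov(f[:,:2].T); w,V=np.linalg.eigh(C); d=V[:,1]; 
        t=(q[:,:2]-f[:,:2].mean(0))@d
        print(n,nm,s[i],q.mean(0).round(4),'ang',np.degrees(np.arctan2(d[1],d[0])).round(2),'thick',np.sqrt(w[0]).round(4),'t',np.percentile(t,[1,99]).round(4),'zmax',np.percentile(q[:,2],[98,99.5]).round(4), 'fc',f.mean(0).round(4), 'tmid xy',(f[:,:2].mean(0)+d*np.percentile(t,[1,99]).mean()).round(4))
        # colour stats
E
```

```text
side panel [283 127  40  47 927] [ 0.4785 -0.3566  0.0909] ang 57.96 thick 0.002 t [-0.0624  0.0498] zmax [0.1154 0.1162] fc [ 0.4785 -0.3556  0.0814] tmid xy [ 0.4752 -0.361 ]
side stored [ 198  197   59   65 1246] [ 0.5719 -0.0971  0.0895] ang 65.96 thick 0.0029 t [-0.0684  0.0593] zmax [0.1106 0.1114] fc [ 0.5714 -0.0957  0.0806] tmid xy [ 0.5695 -0.0998]
scene panel [ 320  207   42   60 1372] [ 0.4687 -0.3706  0.0898] ang 60.42 thick 0.0018 t [-0.047   0.0637] zmax [0.1152 0.1155] fc [ 0.4679 -0.371   0.0807] tmid xy [ 0.472  -0.3637]
scene stored [232 166  27  39 550] [ 0.5694 -0.0978  0.086 ] ang 66.52 thick 0.0012 t [-0.0482  0.0512] zmax [0.1102 0.1105] fc [ 0.5686 -0.0987  0.0806] tmid xy [ 0.5692 -0.0974]
```

```bash
cat >> h.py <<'E'
def plan(target,yaw,n,obs=None,level=True):
    """yaw deg; prints n rows to reach target with tool down"""
    if obs is None:
        from station import ctrl; obs=ctrl.get_obs()
    p=np.array(obs['ee_pos']); Rm=rpy(obs['eef_rot']); Rt=rpy([np.pi,0,np.radians(yaw)])
    rv=R.from_matrix(Rm.T@Rt).as_rotvec()
    print('t',round(obs['time_s'],2),'pos',p.round(4),'yaw',np.degrees(obs['eef_rot']).round(2),'F',obs['force'].round(1),'grip',round(obs['grip_width'],4))
    d=(np.array(target)-p)/n
    for i in range(n):
        Ri=Rm@R.from_rotvec(rv*i/n).as_matrix()
        s=Ri.T@d; a=np.degrees(rv/n)
        print(i,'x y z',s.round(4),'mm',round(np.linalg.norm(s)*1e3,1),'a',a.round(2))
E
python3 -c "
from h import *
plan([.473,-.362,.205],59,10)"
```

```text
t 0.1 pos [ 0.1833 -0.5183  0.205 ] yaw [-179.94   -0.     19.47] F [-0.4  0.3  0.4] grip 0.0942
0 x y z [ 0.0325 -0.0051  0.    ] mm 32.9 a [-0.01 -0.   -3.95]
1 x y z [ 0.0328 -0.0028  0.    ] mm 32.9 a [-0.01 -0.   -3.95]
2 x y z [ 0.0329 -0.0006 -0.    ] mm 32.9 a [-0.01 -0.   -3.95]
3 x y z [ 0.0329  0.0017 -0.    ] mm 32.9 a [-0.01 -0.   -3.95]
4 x y z [ 0.0327  0.004  -0.    ] mm 32.9 a [-0.01 -0.   -3.95]
5 x y z [ 0.0323  0.0062 -0.    ] mm 32.9 a [-0.01 -0.   -3.95]
6 x y z [ 0.0318  0.0084 -0.    ] mm 32.9 a [-0.01 -0.   -3.95]
7 x y z [ 0.0312  0.0106 -0.    ] mm 32.9 a [-0.01 -0.   -3.95]
8 x y z [ 0.0304  0.0127 -0.    ] mm 32.9 a [-0.01 -0.   -3.95]
9 x y z [ 0.0294  0.0148 -0.    ] mm 32.9 a [-0.01 -0.   -3.95]
```

>>> step_arm:
  steps:
    - {"x": 0.0325, "y": -0.005, "az": -3.95}
    - {"x": 0.0328, "y": -0.003, "az": -3.95}
    - {"x": 0.033, "y": -0.0005, "az": -3.95}
    - {"x": 0.033, "y": 0.0015, "az": -3.95}
    - {"x": 0.0327, "y": 0.004, "az": -3.95}

```text
validation failed for argument at $.st...
```

>>> step_arm:
  steps:
    - {"x": 0.0323, "y": 0.006, "az": -3.95}
    - {"x": 0.032, "y": 0.0085, "az": -3.95}
    - {"x": 0.031, "y": 0.0105, "az": -3.95}
    - {"x": 0.0305, "y": 0.0125, "az": -3.95}
    - {"x": 0.0295, "y": 0.015, "az": -3.95, "claw": 0.05}

```text
validation failed for argument at $.st...
```

```bash
python3 - <<'E'
from station import ctrl,vision
from h import *
plan([.473,-.362,.205],59,2)
o=ctrl.get_obs(); im,d=vision.camera("wrist"); cv2.imwrite("pics/w1.png",im[:,:,::-1])
np.savez("pics/w1.npz",im=im,d=d,ee_pos=o['ee_pos'],eef_rot=o['eef_rot'])
E
```

```text
t 0.1 pos [ 0.1833 -0.5183  0.205 ] yaw [-179.94   -0.     19.47] F [-0.4  0.3  0.4] grip 0.0942
0 x y z [ 0.1626 -0.0254  0.    ] mm 164.6 a [-3.000e-02 -1.000e-02 -1.976e+01]
1 x y z [ 0.1617  0.0311 -0.    ] mm 164.6 a [-3.000e-02 -1.000e-02 -1.976e+01]
```

View pics/w1.png

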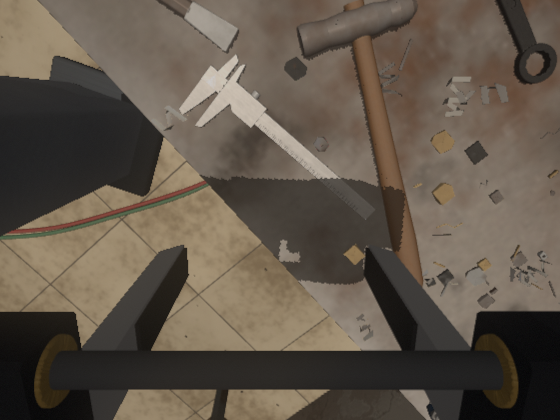

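The wrist picture shows hammer and calipers below, so the arm hasn't moved: the calls were refused. Trying again with every key present.

>>> step_arm:
  steps:
    - {"x": 0.0325, "y": -0.005, "z": 0, "ax": 0, "ay": 0, "az": -3.95, "claw": 0.094}
    - {"x": 0.0328, "y": -0.003, "z": 0, "ax": 0, "ay": 0, "az": -3.95, "claw": 0.094}
    - {"x": 0.033, "y": -0.0005, "z": 0, "ax": 0, "ay": 0, "az": -3.95, "claw": 0.094}
    - {"x": 0.033, "y": 0.0015, "z": 0, "ax": 0, "ay": 0, "az": -3.95, "claw": 0.094}
    - {"x": 0.0327, "y": 0.004, "z": 0, "ax": 0, "ay": 0, "az": -3.95, "claw": 0.094}

```text
time_s: 0.57
ee_pos: [0.3282, -0.439, 0.2036]
eef_rot: [-3.138, -0.0, 0.688]
force: [0.6, -0.3, -0.5]
grip_width: 0.0936
```

>>> step_arm:
  steps:
    - {"x": 0.0323, "y": 0.006, "z": 0, "ax": 0, "ay": 0, "az": -3.95, "claw": 0.05}
    - {"x": 0.032, "y": 0.0085, "z": 0, "ax": 0, "ay": 0, "az": -3.95, "claw": 0.05}
    - {"x": 0.031, "y": 0.0105, "z": 0, "ax": 0, "ay": 0, "az": -3.95, "claw": 0.05}
    - {"x": 0.0305, "y": 0.0125, "z": 0, "ax": 0, "ay": 0, "az": -3.95, "claw": 0.05}
    - {"x": 0.0295, "y": 0.015, "z": 0, "ax": 0, "ay": 0, "az": -3.95, "claw": 0.05}

```text
time_s: 0.98
ee_pos: [0.4785, -0.3535, 0.2026]
eef_rot: [-3.137, -0.002, 1.05]
force: [0.2, -0.5, 0.4]
grip_width: 0.0641
```

```bash
cat >> h.py <<'E'
def snap(n,tag):
    from station import ctrl,vision
    o=ctrl.get_obs(); im,d=vision.camera(n); cv2.imwrite(f"pics/{tag}.png",im[:,:,::-1])
    np.savez(f"pics/{tag}.npz",im=im,d=d,ee_pos=o['ee_pos'],eef_rot=o['eef_rot'])
    c=cam(vision.camera_params(n),o); return im,d,c,cloud(d,c)
E
python3 - <<'E'
from h import *
plan([.473,-.362,.205],59,1)
im,d,c,P=snap("wrist","w2")
print(P[210:420:20,280].round(3))
E
```

```text
t 0.98 pos [ 0.4785 -0.3535  0.2026] yaw [-1.7972e+02 -1.0000e-01  6.0140e+01] F [ 0.2 -0.5  0.4] grip 0.0641
0 x y z [-0.0101 -0.0006 -0.0024] mm 10.4 a [-0.28 -0.09  1.14]
[[ 0.483 -0.352  0.115]
 [ 0.475 -0.366  0.114]
 [ 0.466 -0.381  0.114]
 [ 0.458 -0.396  0.113]
 [ 0.449 -0.412  0.113]
 [ 0.406 -0.488  0.001]
 [ 0.392 -0.513 -0.001]
 [ 0.378 -0.538 -0.002]
 [ 0.493 -0.331  0.316]
 [ 0.349 -0.589 -0.001]
 [ 0.334 -0.615  0.   ]]
```

View pics/w2.png

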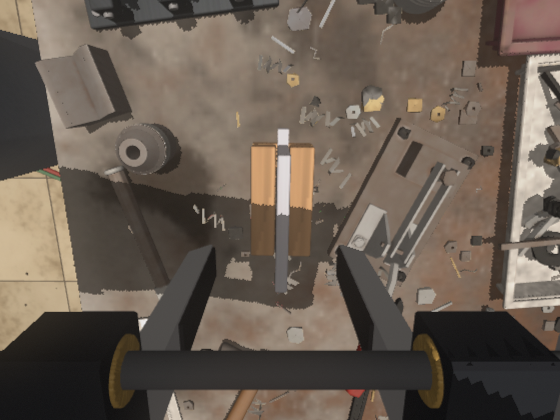

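The wrist view shows the stand at (283,200) and the panel's top edge running from (284,150) to (281,292). Next: fit the top edge and the stand block top from this view.

```bash
cat >> h.py <<'E'
def rect(P,m,z,c):
    """minAreaRect of ray-cast mask outline on plane z"""
    cs,_=cv2.findContours(m.astype(np.uint8),cv2.RETR_EXTERNAL,cv2.CHAIN_APPROX_NONE)
    k=max(cs,key=cv2.contourArea)[:,0]
    Q=np.array([ray(u,v,z,c)[:2] for u,v in k])
    (x,y),(w,h),a=cv2.minAreaRect((Q*1000).astype(np.float32))
    if w<h: w,h,a=h,w,a+90
    a=(a+90)%180-90
    print('centre',round(x/1e3,4),round(y/1e3,4),'size',round(w,1),round(h,1),'ang',round(a,2),'px',k.min(0),k.max(0))
E
python3 - <<'E'
from h import *
from station import vision
z=np.load("pics/w2.npz"); c=cam(vision.camera_params("wrist"),z); P=cloud(z['d'],c)
B=(P[...,0]>.38)&(P[...,0]<.55)&(P[...,1]>-.46)&(P[...,1]<-.26)
m=B&(P[...,2]>.100)&(P[...,2]<.125); print(np.median(P[m][:,2]),m.sum()); rect(P,m,.115,c)
m=B&(P[...,2]>.03)&(P[...,2]<.05); print(np.median(P[m][:,2])); rect(P,m|(B&(P[...,2]>.03)&(P[...,2]<.125)),.04,c)
v,u=np.where(B&(P[...,2]>.100)&(P[...,2]<.125)); 
q=P[v,u][:,:2]; d=np.linalg.svd(q-q.mean(0))[2][0]; print('pca',q.mean(0),np.degrees(np.arctan2(d[1],d[0]))%180)
E
```

```text
0.11371781995754321 1813
centre 0.4774 -0.3644 size 112.3 10.2 ang 58.89 px [274 153] [290 292]
0.038848433297319684
centre 0.47 -0.3767 size 166.5 59.5 ang 59.21 px [250 128] [314 292]
pca [ 0.47868719 -0.36211259] 59.11927116845281
```

```bash
python3 - <<'E'
from h import *
plan([.4774,-.3644,.16],59,2)
E
```

```text
t 1.03 pos [ 0.4826 -0.3504  0.2024] yaw [-1.7975e+02 -1.7000e-01  6.0650e+01] F [ 4.3  2.8 -0.3] grip 0.06
0 x y z [-0.0074  0.0012  0.0212] mm 22.5 a [-0.12 -0.08  0.82]
1 x y z [-0.0074  0.0013  0.0212] mm 22.5 a [-0.12 -0.08  0.82]
```

>>> step_arm:
  steps:
    - {"x": -0.0075, "y": 0.001, "z": 0.021, "ax": -0.1, "ay": -0.1, "az": 0.8, "claw": 0.05}
    - {"x": -0.0075, "y": 0.0015, "z": 0.021, "ax": -0.1, "ay": -0.1, "az": 0.8, "claw": 0.05}
    - {"x": 0, "y": 0, "z": 0, "ax": 0, "ay": 0, "az": 0, "claw": 0.05}

```text
time_s: 1.28
ee_pos: [0.4806, -0.362, 0.1588]
eef_rot: [-3.142, 0.001, 1.037]
force: [-0.3, 0.0, -0.4]
grip_width: 0.0505
```

```bash
python3 - <<'E'
from h import *
plan([.4774,-.3644,.081],59,4)
im,d,c,P=snap("wrist","w3")
B=(P[...,0]>.38)&(P[...,0]<.55)&(P[...,1]>-.46)&(P[...,1]<-.26)
m=B&(P[...,2]>.100)&(P[...,2]<.125); print(np.median(P[m][:,2]),m.sum()); rect(P,m,.115,c)
E
```

```text
t 1.28 pos [ 0.4806 -0.362   0.1588] yaw [-1.800e+02  3.000e-02  5.944e+01] F [-0.3  0.  -0.4] grip 0.0505
0 x y z [-0.0009 -0.0004  0.0195] mm 19.5 a [-0.    0.01  0.11]
1 x y z [-0.0009 -0.0004  0.0195] mm 19.5 a [-0.    0.01  0.11]
2 x y z [-0.0009 -0.0004  0.0195] mm 19.5 a [-0.    0.01  0.11]
3 x y z [-0.0009 -0.0004  0.0195] mm 19.5 a [-0.    0.01  0.11]
0.11369455472672346 2525
centre 0.4776 -0.3645 size 112.0 9.7 ang 59.09 px [266 152] [282 315]
```

>>> step_arm:
  steps:
    - {"x": -0.001, "y": -0.0005, "z": 0.0195, "ax": 0, "ay": 0, "az": 0.1, "claw": 0.05}
    - {"x": -0.001, "y": -0.0005, "z": 0.0195, "ax": 0, "ay": 0, "az": 0.1, "claw": 0.05}
    - {"x": -0.001, "y": -0.0005, "z": 0.0195, "ax": 0, "ay": 0, "az": 0.1, "claw": 0.04}
    - {"x": -0.001, "y": 0, "z": 0.019, "ax": 0, "ay": 0, "az": 0.1, "claw": 0.03}
    - {"x": 0, "y": 0, "z": 0, "ax": 0, "ay": 0, "az": 0, "claw": 0.025}

```text
time_s: 1.75
ee_pos: [0.4794, -0.3663, 0.0878]
eef_rot: [3.133, 0.001, 1.031]
force: [-0.6, 0.2, -0.6]
grip_width: 0.0333
```

```bash
python3 - <<'E'
from h import *
plan([.4775,-.3644,.081],59,1)
E
```

```text
t 1.75 pos [ 0.4794 -0.3663  0.0878] yaw [1.795e+02 7.000e-02 5.905e+01] F [-0.6  0.2 -0.6] grip 0.0333
0 x y z [ 0.0007 -0.0026  0.0068] mm 7.4 a [0.5  0.07 0.05]
```

>>> step_arm:
  steps:
    - {"x": 0.0005, "y": -0.0025, "z": 0.007, "ax": 0.5, "ay": 0, "az": 0, "claw": 0.03}
    - {"x": 0, "y": 0, "z": 0, "ax": 0, "ay": 0, "az": 0, "claw": 0.03}

```text
time_s: 1.92
ee_pos: [0.4778, -0.365, 0.0829]
eef_rot: [3.141, 0.001, 1.03]
force: [0.1, 0.0, 0.3]
grip_width: 0.03
```

```bash
python3 - <<'E'
from h import *
plan([.4775,-.3644,.081],59,1)
E
```

```text
t 1.92 pos [ 0.4778 -0.365   0.0829] yaw [1.7995e+02 8.0000e-02 5.9040e+01] F [0.1 0.  0.3] grip 0.03
0 x y z [ 0.0004 -0.0006  0.0019] mm 2.0 a [0.05 0.08 0.04]
```

Now close.

>>> step_arm:
  steps:
    - {"x": 0, "y": -0.0005, "z": 0.002, "ax": 0, "ay": 0, "az": 0, "claw": 0.02}
    - {"x": 0, "y": 0, "z": 0, "ax": 0, "ay": 0, "az": 0, "claw": 0}
    - {"x": 0, "y": 0, "z": 0, "ax": 0, "ay": 0, "az": 0, "claw": 0}
    - {"x": 0, "y": 0, "z": 0, "ax": 0, "ay": 0, "az": 0, "claw": 0}
    - {"x": 0, "y": 0, "z": 0, "ax": 0, "ay": 0, "az": 0, "claw": 0}
  grip_force: 55

```text
time_s: 2.33
ee_pos: [0.4784, -0.3655, 0.085]
eef_rot: [3.137, 0.002, 1.031]
force: [-0.4, -0.0, -3.0]
grip_width: 0.0098
```

```bash
python3 - <<'E'
from h import *
plan([.4775,-.3644,.2],59,4)
E
```

```text
t 2.33 pos [ 0.4784 -0.3655  0.085 ] yaw [1.7971e+02 1.3000e-01 5.9060e+01] F [-0.4 -0.  -3. ] grip 0.0098
0 x y z [ 0.     -0.0002 -0.0287] mm 28.7 a [0.07 0.03 0.01]
1 x y z [ 0.0001 -0.0002 -0.0287] mm 28.7 a [0.07 0.03 0.01]
2 x y z [ 0.0001 -0.0003 -0.0287] mm 28.7 a [0.07 0.03 0.01]
3 x y z [ 0.0001 -0.0003 -0.0287] mm 28.7 a [0.07 0.03 0.01]
```

>>> step_arm:
  steps:
    - {"x": 0, "y": 0, "z": -0.015, "ax": 0, "ay": 0, "az": 0, "claw": 0}
    - {"x": 0, "y": 0, "z": -0.029, "ax": 0, "ay": 0, "az": 0, "claw": 0}
    - {"x": 0, "y": 0, "z": -0.035, "ax": 0, "ay": 0, "az": 0, "claw": 0}
    - {"x": 0, "y": 0, "z": -0.035, "ax": 0, "ay": 0, "az": 0, "claw": 0}
    - {"x": 0, "y": 0, "z": -0.01, "ax": 0, "ay": 0, "az": 0, "claw": 0}

```text
time_s: 2.75
ee_pos: [0.4764, -0.3634, 0.2095]
eef_rot: [-3.137, 0.0, 1.031]
force: [0.5, -0.6, -1.8]
grip_width: 0.0095
```

```bash
python3 - <<'E'
from h import *
plan([.48,-.20,.21],66,5)
im,d,c,P=snap("wrist","w4")
E
```

```text
t 2.75 pos [ 0.4764 -0.3634  0.2095] yaw [-1.7975e+02  3.0000e-02  5.9060e+01] F [ 0.5 -0.6 -1.8] grip 0.0095
0 x y z [ 0.0284 -0.0162 -0.    ] mm 32.7 a [-0.05  0.   -1.39]
1 x y z [ 0.0288 -0.0155 -0.0001] mm 32.7 a [-0.05  0.   -1.39]
2 x y z [ 0.0292 -0.0148 -0.0001] mm 32.7 a [-0.05  0.   -1.39]
3 x y z [ 0.0295 -0.0141 -0.0001] mm 32.7 a [-0.05  0.   -1.39]
4 x y z [ 0.0298 -0.0134 -0.0001] mm 32.7 a [-0.05  0.   -1.39]
```

View pics/w4.png

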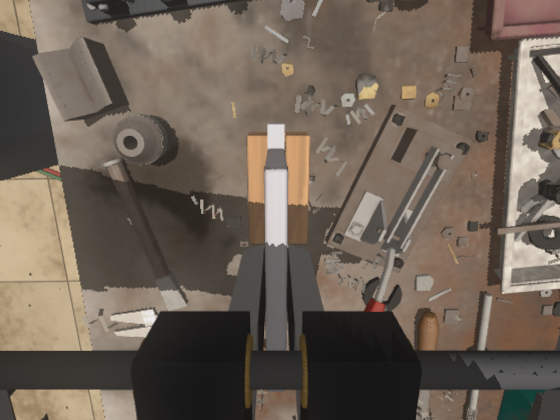

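The panel is out and between the fingers (its top at column 277, rows 165–330), still over the stand. Moving toward the rack.

>>> step_arm:
  steps:
    - {"x": 0.0285, "y": -0.016, "z": 0, "ax": 0, "ay": 0, "az": -1.4, "claw": 0}
    - {"x": 0.029, "y": -0.0155, "z": 0, "ax": 0, "ay": 0, "az": -1.4, "claw": 0}
    - {"x": 0.029, "y": -0.015, "z": 0, "ax": 0, "ay": 0, "az": -1.4, "claw": 0}
    - {"x": 0.029, "y": -0.014, "z": 0, "ax": 0, "ay": 0, "az": -1.4, "claw": 0}
    - {"x": 0.015, "y": -0.007, "z": 0, "ax": 0, "ay": 0, "az": -1.4, "claw": 0}

```text
time_s: 3.22
ee_pos: [0.4767, -0.2137, 0.2012]
eef_rot: [-3.131, -0.0, 1.151]
force: [0.2, 0.4, -2.1]
grip_width: 0.0098
```

>>> step_arm:
  steps:
    - {"x": 0, "y": 0, "z": 0, "ax": 0, "ay": 0, "az": 0, "claw": 0}

```text
time_s: 3.3
ee_pos: [0.4763, -0.2107, 0.1996]
eef_rot: [-3.129, -0.001, 1.155]
force: [0.2, 0.2, -2.6]
grip_width: 0.0098
```

```bash
python3 - <<'E'
from h import *
plan([.48,-.20,.21],66,1)
im,d,c,P=snap("wrist","w5")
E
```

```text
t 3.3 pos [ 0.4763 -0.2107  0.1996] yaw [-1.7928e+02 -6.0000e-02  6.6190e+01] F [ 0.2  0.2 -2.6] grip 0.0098
0 x y z [ 0.0113 -0.0011 -0.0104] mm 15.4 a [-0.72 -0.06  0.19]
```

View pics/w5.png

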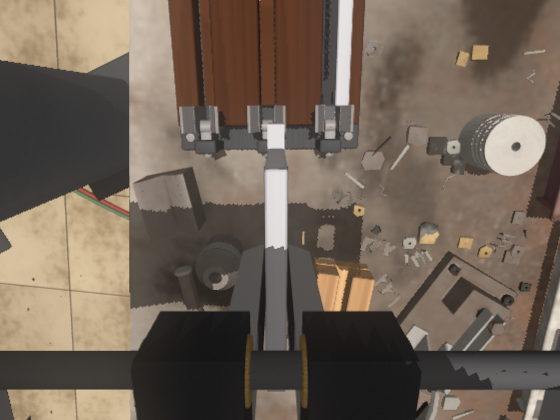

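```bash
python3 - <<'E'
from h import *
plan([.44,-.115,.23],66,4)
E
```

```text
t 3.35 pos [ 0.4763 -0.2118  0.1994] yaw [-1.7926e+02 -4.0000e-02  6.6100e+01] F [ 0.3 -0.3 -2.5] grip 0.0095
0 x y z [ 0.0185 -0.0182 -0.0074] mm 27.0 a [-0.19 -0.01  0.02]
1 x y z [ 0.0185 -0.0182 -0.0075] mm 27.0 a [-0.19 -0.01  0.02]
2 x y z [ 0.0184 -0.0182 -0.0075] mm 27.0 a [-0.19 -0.01  0.02]
3 x y z [ 0.0184 -0.0181 -0.0076] mm 27.0 a [-0.19 -0.01  0.02]
```

>>> step_arm:
  steps:
    - {"x": 0.0185, "y": -0.018, "z": -0.009, "ax": -0.2, "ay": 0, "az": 0, "claw": 0}
    - {"x": 0.0185, "y": -0.018, "z": -0.009, "ax": -0.2, "ay": 0, "az": 0, "claw": 0}
    - {"x": 0.0185, "y": -0.018, "z": -0.009, "ax": -0.2, "ay": 0, "az": 0, "claw": 0}
    - {"x": 0.0185, "y": -0.018, "z": -0.009, "ax": -0.2, "ay": 0, "az": 0, "claw": 0}
    - {"x": 0, "y": 0, "z": 0, "ax": 0, "ay": 0, "az": 0, "claw": 0}

```text
time_s: 3.77
ee_pos: [0.4384, -0.1157, 0.2307]
eef_rot: [-3.135, 0.0, 1.145]
force: [0.2, -0.4, -1.9]
grip_width: 0.0095
```

```bash
python3 - <<'E'
from h import *
plan([.44,-.115,.23],66,1)
im,d,c,P=snap("wrist","w6")
E
```

```text
t 3.77 pos [ 0.4384 -0.1157  0.2307] yaw [-1.796e+02  1.000e-02  6.562e+01] F [ 0.2 -0.4 -1.9] grip 0.0095
0 x y z [0.0013 0.0011 0.0007] mm 1.9 a [-0.4   0.01 -0.38]
```

View pics/w6.png

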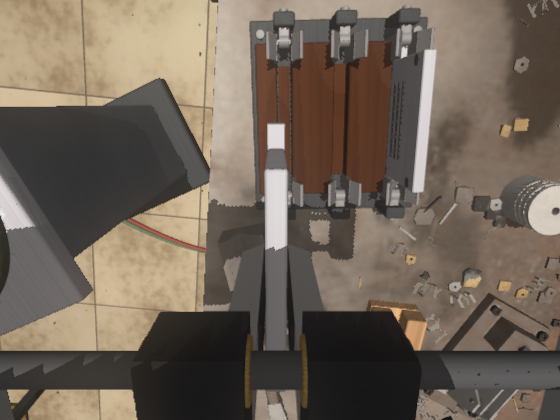

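The whole rack shows: base from (250,20) to about (430,210), slots at columns ~285 and ~342, the stored panel's top at (425,120), and the held panel at column 277.

```bash
cat > m.py <<'E'
from h import *
from station import vision
def rack(tag):
    z=np.load(f"pics/{tag}.npz"); c=cam(vision.camera_params("wrist"),z); P=cloud(z['d'],c); im=z['im'].astype(int)
    B=(P[...,0]>.38)&(P[...,0]<.66)&(P[...,1]>-.2)&(P[...,1]<.08)
    st=B&(P[...,2]>.1)&(P[...,2]<.12)&(P[...,0]>.5); print('stored z',np.median(P[st][:,2])); rect(P,st,.110,c)
    br=B&(im[...,0]-im[...,2]>20)&(P[...,2]>.025)&(P[...,2]<.06)
    k,l,s,_=cv2.connectedComponentsWithStats(br.astype(np.uint8))
    for i in range(1,k):
        if s[i,4]>400:
            zz=np.median(P[l==i][:,2]); print('bar',s[i],'z',zz.round(4)); rect(P,l==i,.038,c)
    hp=(P[...,2]>.18)&(P[...,2]<.30)
    u,v=278,np.arange(110,340,10); print('held',[(int(w),P[w,277].round(3).tolist()) for w in v])
    return z,c,P,im
rack("w6")
E
python3 m.py
```

```text
stored z 0.10845774179526546
centre 0.5694 -0.1043 size 110.8 13.0 ang 66.88 px [408  49] [436 192]
bar [ 345   41   47  152 5661] z 0.0368
centre 0.5449 -0.094 size 144.3 42.5 ang 66.87 px [345  41] [391 192]
bar [ 292   42   42  152 5658] z 0.0368
centre 0.4961 -0.073 size 144.5 40.3 ang 66.41 px [292  42] [333 193]
bar [ 255   44   23  150 1944] z 0.0367
centre 0.455 -0.0552 size 143.1 19.9 ang 66.86 px [255  44] [277 193]
held [(110, [0.468, -0.049, 0.009]), (120, [0.465, -0.057, 0.034]), (130, [0.466, -0.056, 0.19]), (140, [0.464, -0.061, 0.19]), (150, [0.462, -0.066, 0.198]), (160, [0.462, -0.066, 0.235]), (170, [0.462, -0.066, 0.26]), (180, [0.46, -0.07, 0.26]), (190, [0.458, -0.074, 0.26]), (200, [0.456, -0.078, 0.26]), (210, [0.455, -0.082, 0.26]), (220, [0.453, -0.086, 0.261]), (230, [0.451, -0.09, 0.26]), (240, [0.449, -0.094, 0.26]), (250, [0.447, -0.099, 0.26]), (260, [0.445, -0.103, 0.26]), (270, [0.443, -0.107, 0.26]), (280, [0.441, -0.112, 0.26]), (290, [0.439, -0.116, 0.26]), (300, [0.437, -0.122, 0.259]), (310, [0.435, -0.125, 0.261]), (320, [0.432, -0.131, 0.259]), (330, [0.431, -0.135, 0.26])]
```

```bash
cat > m2.py <<'E'
from h import *
from station import vision
import sys
tag=sys.argv[1]
z=np.load(f"pics/{tag}.npz"); c=cam(vision.camera_params("wrist"),z); P=cloud(z['d'],c); im=z['im'].astype(int)
A=np.radians(66.7); ey=np.array([np.cos(A),np.sin(A)]); ex=np.array([ey[1],-ey[0]])
X=P[...,:2]@ex; Y=P[...,:2]@ey; Z=P[...,2]+.0012
print('cam x',c[4][:2]@ex)
br=(im[...,0]-im[...,2]>20)&(Z>.0365)&(Z<.041)&(np.abs(Y-.128)<.065)
for y0 in (.075,.1,.125,.15,.175):
    s=np.sort(X[br&(np.abs(Y-y0)<.012)&(X>.38)&(X<.6)]); g=np.where(np.diff(s)>.006)[0]
    print('y',y0,[(s[i].round(4),s[i+1].round(4),((s[i]+s[i+1])/2).round(4)) for i in g], s[0].round(4),s[-1].round(4))
# held panel top
tcp=z['ee_pos']; zt=tcp[2]+.031
m=(np.abs(P[...,2]-zt)<.006)&(np.abs(X-tcp[:2]@ex)<.015); v,u=np.where(m)
print('rows',v.min(),v.max())
Q=np.array([ray(a,b,zt,c)[:2] for a,b in zip(u,v)])
print('held: front end minus TCP (y)',(Q@ey-tcp[:2]@ey).max(), 'TCP',tcp[:2]@ex,tcp[:2]@ey)
for r0 in range(v.min()+8,v.min()+85,15):
    k=(v>=r0)&(v<r0+5); q=Q[k]@ex-tcp[:2]@ex
    L=[ (u[v==r].min(),u[v==r].max()) for r in range(r0,r0+5)]
    l=np.mean(L,0); y=ray(l.mean(),r0+2,zt,c)[:2]
    lo=ray(l[0]-.5,r0+2,zt,c)[:2]@ex; hi=ray(l[1]+.5,r0+2,zt,c)[:2]@ex
    print('row',r0,'x-mid rel TCP',((lo+hi)/2-tcp[:2]@ex).round(4),'w',(hi-lo).round(4),'y rel',(y@ey-tcp[:2]@ey).round(4))
E
python3 m2.py w6
```

```text
cam x 0.451191592503183
y 0.075 [(np.float64(0.4355), np.float64(0.4642), np.float64(0.4499)), (np.float64(0.5044), np.float64(0.5193), np.float64(0.5119))] 0.4299 0.5595
y 0.1 [(np.float64(0.4382), np.float64(0.4642), np.float64(0.4512)), (np.float64(0.5046), np.float64(0.5188), np.float64(0.5117))] 0.4298 0.5594
y 0.125 [(np.float64(0.4487), np.float64(0.4643), np.float64(0.4565)), (np.float64(0.5044), np.float64(0.5185), np.float64(0.5114))] 0.4297 0.5594
y 0.15 [(np.float64(0.4491), np.float64(0.4644), np.float64(0.4568)), (np.float64(0.5043), np.float64(0.5185), np.float64(0.5114))] 0.4297 0.5593
y 0.175 [(np.float64(0.4494), np.float64(0.4646), np.float64(0.457)), (np.float64(0.504), np.float64(0.5186), np.float64(0.5113))] 0.4295 0.5592
rows 167 391
held: front end minus TCP (y) 0.05607842756516414 TCP 0.44844571097520913 0.06714056226354577
row 175 x-mid rel TCP 0.0011 w 0.0098 y rel 0.0519
row 190 x-mid rel TCP 0.001 w 0.0099 y rel 0.0456
row 205 x-mid rel TCP 0.0009 w 0.0099 y rel 0.0392
row 220 x-mid rel TCP 0.0008 w 0.0101 y rel 0.0326
row 235 x-mid rel TCP 0.0007 w 0.0094 y rel 0.0258
row 250 x-mid rel TCP 0.0005 w 0.0095 y rel 0.0189
```

```bash
python3 - w6 <<'E'
exec(open('m2.py').read().split("br=")[0])
for xs in (.4567,.5115):
    for y0 in np.arange(.07,.195,.01):
        m=(np.abs(X-xs)<.0065)&(np.abs(Y-y0)<.005)&(Z<.04)
        if m.sum()>3:
            zz=Z[m]; k=zz<.03; print(round(xs,4),round(y0,3),m.sum(),'pct5,25,50,75',np.percentile(zz,[5,25,50,75]).round(4), im[m][k].mean(0).round() if k.any() else '')
E
python3 - <<'E'
import cv2
im=cv2.imread('pics/w6.png')[5:220,230:450]; cv2.imwrite('pics/w6c.png',cv2.resize(im,None,fx=2.7,fy=2.7,interpolation=cv2.INTER_CUBIC)*2 if 0 else cv2.convertScaleAbs(cv2.resize(im,None,fx=2.7,fy=2.7,interpolation=cv2.INTER_CUBIC),alpha=2.2))
E
```

```text
cam x 0.451191592503183
0.4567 0.07 27 pct5,25,50,75 [0.0092 0.0098 0.0103 0.0107] [91. 86. 84.]
0.4567 0.08 34 pct5,25,50,75 [0.0091 0.0095 0.01   0.0107] [95. 69. 56.]
0.4567 0.09 50 pct5,25,50,75 [0.0087 0.0095 0.01   0.0106] [96. 67. 54.]
0.4567 0.1 61 pct5,25,50,75 [0.0089 0.0098 0.0102 0.0107] [103.  75.  61.]
0.4567 0.11 63 pct5,25,50,75 [0.0091 0.0097 0.0102 0.0107] [106.  78.  64.]
0.4567 0.12 65 pct5,25,50,75 [0.0091 0.0098 0.0104 0.0109] [108.  79.  66.]
0.4567 0.13 96 pct5,25,50,75 [0.0088 0.0096 0.0104 0.0108] [96. 66. 51.]
0.4567 0.14 119 pct5,25,50,75 [0.009  0.0098 0.0104 0.011 ] [95. 63. 48.]
0.4567 0.15 120 pct5,25,50,75 [0.0088 0.0098 0.0103 0.011 ] [98. 65. 48.]
0.4567 0.16 120 pct5,25,50,75 [0.009  0.0097 0.0102 0.0108] [102.  67.  49.]
0.4567 0.17 125 pct5,25,50,75 [0.0089 0.0096 0.0101 0.0107] [102.  67.  49.]
0.4567 0.18 137 pct5,25,50,75 [0.0089 0.0097 0.0102 0.0106] [98. 69. 54.]
0.4567 0.19 147 pct5,25,50,75 [0.0084 0.0094 0.01   0.0106] [81. 78. 77.]
0.5115 0.07 51 pct5,25,50,75 [0.0088 0.0097 0.0103 0.011 ] [85. 78. 74.]
0.5115 0.08 99 pct5,25,50,75 [0.0226 0.0234 0.024  0.0246] [93. 58. 41.]
0.5115 0.09 110 pct5,25,50,75 [0.023  0.0237 0.0241 0.0246] [93. 57. 40.]
0.5115 0.1 99 pct5,25,50,75 [0.0228 0.0236 0.0241 0.0245] [92. 56. 39.]
0.5115 0.11 104 pct5,25,50,75 [0.0225 0.0233 0.0239 0.0244] [93. 57. 38.]
0.5115 0.12 108 pct5,25,50,75 [0.0229 0.0235 0.024  0.0246] [92. 56. 38.]
0.5115 0.13 109 pct5,25,50,75 [0.0229 0.0236 0.0241 0.0246] [92. 56. 37.]
0.5115 0.14 111 pct5,25,50,75 [0.0229 0.0234 0.024  0.0247] [90. 55. 36.]
0.5115 0.15 116 pct5,25,50,75 [0.0229 0.0236 0.0241 0.0246] [88. 54. 36.]
0.5115 0.16 119 pct5,25,50,75 [0.0226 0.0233 0.024  0.0247] [97. 59. 40.]
0.5115 0.17 120 pct5,25,50,75 [0.0227 0.0236 0.024  0.0245] [99. 61. 41.]
0.5115 0.18 111 pct5,25,50,75 [0.0225 0.0236 0.0241 0.0245] [97. 61. 42.]
0.5115 0.19 87 pct5,25,50,75 [0.0089 0.0097 0.0101 0.0117] [78. 74. 71.]
```

View pics/w6c.png

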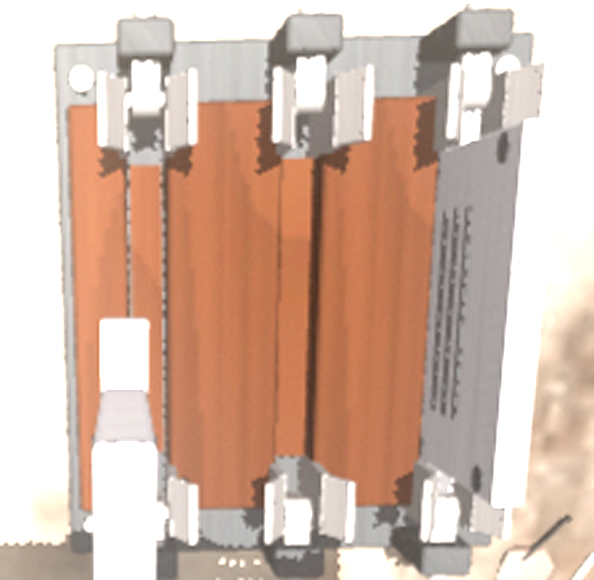

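Depth gives both slot floors. The middle slot's bottom is at 24 mm (10 + 14, so the strip is there), and slot 1's is at 10 mm, its true floor. I'll use slot 1.

```bash
cat > g.py <<'E'
from h import *
import sys
A=np.radians(66.8); ey=np.array([np.cos(A),np.sin(A)]); ex=np.array([ey[1],-ey[0]])
A0=np.radians(66.7); 
c0=np.array([np.sin(A0),-np.cos(A0)])*.4567+np.array([np.cos(A0),np.sin(A0)])*.1284
print('slot1',c0)
plan([*c0,float(sys.argv[1])],66.8,int(sys.argv[2]))
E
python3 g.py .175 4
```

```text
slot1 [ 0.4702425  -0.06271712]
t 3.82 pos [ 0.4388 -0.117   0.2299] yaw [-1.7956e+02  4.0000e-02  6.5630e+01] F [ 0.5 -0.6 -2.3] grip 0.0101
0 x y z [0.0156 0.0017 0.0137] mm 20.8 a [-0.11  0.01 -0.29]
1 x y z [0.0156 0.0017 0.0137] mm 20.8 a [-0.11  0.01 -0.29]
2 x y z [0.0156 0.0018 0.0137] mm 20.8 a [-0.11  0.01 -0.29]
3 x y z [0.0156 0.0018 0.0137] mm 20.8 a [-0.11  0.01 -0.29]
```

```bash
sed -i 's/\*.1284/*.1291/' g.py; python3 g.py .175 4
```

```text
slot1 [ 0.47051939 -0.0620742 ]
t 3.82 pos [ 0.4388 -0.117   0.2299] yaw [-1.7956e+02  4.0000e-02  6.5630e+01] F [ 0.5 -0.6 -2.3] grip 0.0101
0 x y z [0.0158 0.0017 0.0137] mm 21.0 a [-0.11  0.01 -0.29]
1 x y z [0.0158 0.0017 0.0137] mm 21.0 a [-0.11  0.01 -0.29]
2 x y z [0.0158 0.0018 0.0137] mm 21.0 a [-0.11  0.01 -0.29]
3 x y z [0.0158 0.0018 0.0137] mm 21.0 a [-0.11  0.01 -0.29]
```

>>> step_arm:
  steps:
    - {"x": 0.0155, "y": 0.0015, "z": 0.012, "ax": -0.1, "ay": 0, "az": -0.3, "claw": 0}
    - {"x": 0.0155, "y": 0.0015, "z": 0.012, "ax": -0.1, "ay": 0, "az": -0.3, "claw": 0}
    - {"x": 0.0155, "y": 0.002, "z": 0.012, "ax": -0.1, "ay": 0, "az": -0.3, "claw": 0}
    - {"x": 0.015, "y": 0.002, "z": 0.012, "ax": -0.1, "ay": 0, "az": -0.3, "claw": 0}
    - {"x": 0, "y": 0, "z": 0, "ax": 0, "ay": 0, "az": 0, "claw": 0}

```text
time_s: 4.23
ee_pos: [0.4721, -0.068, 0.1759]
eef_rot: [-3.14, 0.003, 1.159]
force: [-0.4, 0.2, -2.8]
grip_width: 0.0097
```

```bash
python3 g.py .165 1
```

```text
slot1 [ 0.47051939 -0.0620742 ]
t 4.23 pos [ 0.4721 -0.068   0.1759] yaw [-1.7989e+02  1.6000e-01  6.6400e+01] F [-0.4  0.2 -2.8] grip 0.0097
0 x y z [ 0.0048 -0.0038  0.0109] mm 12.5 a [-0.11  0.16 -0.4 ]
```

>>> step_arm:
  steps:
    - {"x": 0.005, "y": -0.004, "z": 0, "ax": -0.1, "ay": 0.2, "az": -0.4, "claw": 0}
    - {"x": 0, "y": 0, "z": 0, "ax": 0, "ay": 0, "az": 0, "claw": 0}

```text
time_s: 4.4
ee_pos: [0.4702, -0.0632, 0.1742]
eef_rot: [-3.138, 0.0, 1.165]
force: [0.7, 0.2, -1.9]
grip_width: 0.0095
```

```bash
python3 g.py .165 1; python3 -c "
from h import *
snap('wrist','w7'); snap('scene','s7')"; sed -i 's/\[0\]-im/[0]-im/' m2.py; python3 m2.py w7
```

```text
slot1 [ 0.47051939 -0.0620742 ]
t 4.4 pos [ 0.4702 -0.0632  0.1742] yaw [-179.81    0.     66.74] F [ 0.7  0.2 -1.9] grip 0.0095
0 x y z [ 0.0012 -0.0001  0.0092] mm 9.2 a [-0.19  0.   -0.06]
cam x 0.4573824333406505
y 0.075 [(np.float64(0.4449), np.float64(0.478), np.float64(0.4614)), (np.float64(0.5044), np.float64(0.5195), np.float64(0.5119))] 0.4309 0.5597
y 0.1 [(np.float64(0.4451), np.float64(0.4758), np.float64(0.4604)), (np.float64(0.5047), np.float64(0.5188), np.float64(0.5117))] 0.4311 0.5596
y 0.125 [(np.float64(0.4453), np.float64(0.4673), np.float64(0.4563)), (np.float64(0.5047), np.float64(0.5187), np.float64(0.5117))] 0.4298 0.5593
y 0.15 [(np.float64(0.4472), np.float64(0.4653), np.float64(0.4562)), (np.float64(0.5044), np.float64(0.5185), np.float64(0.5114))] 0.4296 0.5594
y 0.175 [(np.float64(0.4482), np.float64(0.4643), np.float64(0.4562)), (np.float64(0.5043), np.float64(0.5186), np.float64(0.5115)), (np.float64(0.5593), np.float64(0.59), np.float64(0.5747))] 0.4298 0.5926
rows 167 391
held: front end minus TCP (y) 0.056036889427604514 TCP 0.4568717188235519 0.12794860561402355
row 175 x-mid rel TCP -0.0 w 0.0098 y rel 0.0519
row 190 x-mid rel TCP -0.0 w 0.0099 y rel 0.0456
row 205 x-mid rel TCP 0.0 w 0.01 y rel 0.0392
row 220 x-mid rel TCP 0.0 w 0.0101 y rel 0.0326
row 235 x-mid rel TCP -0.0 w 0.0095 y rel 0.0258
row 250 x-mid rel TCP 0.0001 w 0.0095 y rel 0.0189
```

View pics/w7.png

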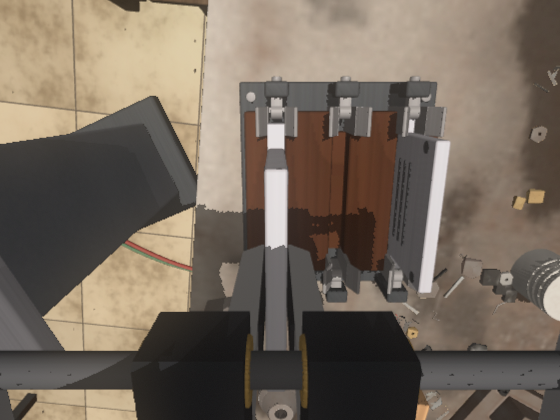

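The held panel's end sits centred between the slot 1 cheeks (277,120), and the panel is parallel to the slot. Going down.

>>> step_arm:
  steps:
    - {"x": 0.001, "y": 0, "z": 0.012, "ax": -0.2, "ay": 0, "az": 0, "claw": 0}
    - {"x": 0, "y": 0, "z": 0.012, "ax": 0, "ay": 0, "az": 0, "claw": 0}
    - {"x": 0, "y": 0, "z": 0.004, "ax": 0, "ay": 0, "az": 0, "claw": 0}
    - {"x": 0, "y": 0, "z": 0, "ax": 0, "ay": 0, "az": 0, "claw": 0}

```text
time_s: 4.83
ee_pos: [0.4717, -0.0657, 0.1486]
eef_rot: [3.135, -0.0, 1.161]
force: [-0.2, 0.7, -2.7]
grip_width: 0.0096
```

```bash
python3 g.py .125 2
```

```text
slot1 [ 0.47051939 -0.0620742 ]
t 4.83 pos [ 0.4717 -0.0657  0.1486] yaw [ 1.7961e+02 -2.0000e-02  6.6520e+01] F [-0.2  0.7 -2.7] grip 0.0096
0 x y z [ 0.0014 -0.0013  0.0118] mm 12.0 a [ 0.2  -0.01 -0.14]
1 x y z [ 0.0014 -0.0013  0.0118] mm 12.0 a [ 0.2  -0.01 -0.14]
```

>>> step_arm:
  steps:
    - {"x": 0.003, "y": -0.0025, "z": 0, "ax": 0.4, "ay": 0, "az": -0.3, "claw": 0}
    - {"x": 0.0, "y": 0, "z": 0, "ax": 0, "ay": 0, "az": 0, "claw": 0}

```text
time_s: 5.0
ee_pos: [0.4707, -0.0624, 0.1498]
eef_rot: [3.141, -0.0, 1.166]
force: [0.0, -0.8, -2.4]
grip_width: 0.0095
```

```bash
python3 g.py .125 2
```

```text
slot1 [ 0.47051939 -0.0620742 ]
t 5.0 pos [ 0.4707 -0.0624  0.1498] yaw [ 1.7999e+02 -2.0000e-02  6.6780e+01] F [ 0.  -0.8 -2.4] grip 0.0095
0 x y z [ 0.0001 -0.0002  0.0124] mm 12.4 a [ 0.01 -0.01 -0.01]
1 x y z [ 0.0001 -0.0002  0.0124] mm 12.4 a [ 0.01 -0.01 -0.01]
```

Good. Next descent in small rows.

>>> step_arm:
  steps:
    - {"x": 0.0005, "y": -0.0005, "z": 0.007, "ax": 0, "ay": 0, "az": 0, "claw": 0}
    - {"x": 0.0005, "y": -0.0005, "z": 0.006, "ax": 0, "ay": 0, "az": 0, "claw": 0}
    - {"x": 0.0005, "y": 0, "z": 0, "ax": 0, "ay": 0, "az": 0, "claw": 0}

```text
time_s: 5.25
ee_pos: [0.471, -0.0607, 0.1371]
eef_rot: [3.139, -0.001, 1.166]
force: [0.6, 0.1, -2.1]
grip_width: 0.0097
```

```bash
python3 g.py .115 2
```

```text
slot1 [ 0.47051939 -0.0620742 ]
t 5.25 pos [ 0.471  -0.0607  0.1371] yaw [ 1.7984e+02 -5.0000e-02  6.6790e+01] F [ 0.6  0.1 -2.1] grip 0.0097
0 x y z [-0.0007  0.      0.011 ] mm 11.1 a [ 0.08 -0.03 -0.01]
1 x y z [-0.0007  0.      0.011 ] mm 11.1 a [ 0.08 -0.03 -0.01]
```

>>> step_arm:
  steps:
    - {"x": -0.0007, "y": 0, "z": 0.008, "ax": 0.1, "ay": 0, "az": 0, "claw": 0}
    - {"x": -0.0005, "y": 0, "z": 0.008, "ax": 0, "ay": 0, "az": 0, "claw": 0}
    - {"x": 0, "y": 0, "z": 0, "ax": 0, "ay": 0, "az": 0, "claw": 0}

```text
time_s: 5.5
ee_pos: [0.4705, -0.0617, 0.1194]
eef_rot: [3.141, -0.001, 1.166]
force: [-0.6, 0.2, -2.5]
grip_width: 0.0099
```

```bash
python3 g.py .105 2
```

```text
slot1 [ 0.47051939 -0.0620742 ]
t 5.5 pos [ 0.4705 -0.0617  0.1194] yaw [ 1.7994e+02 -5.0000e-02  6.6810e+01] F [-0.6  0.2 -2.5] grip 0.0099
0 x y z [-0.0002  0.0001  0.0072] mm 7.2 a [ 0.03 -0.03  0.01]
1 x y z [-0.0002  0.0001  0.0072] mm 7.2 a [ 0.03 -0.03  0.01]
```

>>> step_arm:
  steps:
    - {"x": 0, "y": 0, "z": 0.006, "ax": 0, "ay": 0, "az": 0, "claw": 0}
    - {"x": 0, "y": 0, "z": 0.006, "ax": 0, "ay": 0, "az": 0, "claw": 0}
  grip_force: 60

```text
time_s: 5.67
ee_pos: [0.4713, -0.0618, 0.1076]
eef_rot: [3.139, -0.002, 1.166]
force: [-2.2, 0.4, 13.7]
grip_width: 0.0095
```

```bash
python3 g.py .095 2
```

```text
slot1 [ 0.47051939 -0.0620742 ]
t 5.67 pos [ 0.4713 -0.0618  0.1076] yaw [ 1.7983e+02 -9.0000e-02  6.6800e+01] F [-2.2  0.4 13.7] grip 0.0095
0 x y z [-0.0003 -0.0003  0.0063] mm 6.3 a [ 0.08 -0.05  0.  ]
1 x y z [-0.0003 -0.0003  0.0063] mm 6.3 a [ 0.08 -0.05  0.  ]
```

Clips have engaged (13.7 N). Pushing on.

>>> step_arm:
  steps:
    - {"x": -0.0003, "y": -0.0003, "z": 0.006, "ax": 0.1, "ay": 0, "az": 0, "claw": 0}
    - {"x": 0, "y": 0, "z": 0.006, "ax": 0, "ay": 0, "az": 0, "claw": 0}

```text
time_s: 5.83
ee_pos: [0.4725, -0.0621, 0.0965]
eef_rot: [3.136, -0.003, 1.166]
force: [-5.7, 1.9, 11.3]
grip_width: 0.0094
```

```bash
python3 g.py .085 2
```

```text
slot1 [ 0.47051939 -0.0620742 ]
t 5.83 pos [ 0.4725 -0.0621  0.0965] yaw [ 1.797e+02 -1.500e-01  6.680e+01] F [-5.7  1.9 11.3] grip 0.0094
0 x y z [-0.0004 -0.0009  0.0057] mm 5.8 a [ 0.15 -0.07  0.  ]
1 x y z [-0.0004 -0.0009  0.0057] mm 5.8 a [ 0.15 -0.07  0.  ]
```

>>> step_arm:
  steps:
    - {"x": -0.0005, "y": -0.0018, "z": 0.002, "ax": 0.3, "ay": -0.1, "az": 0, "claw": 0}
    - {"x": 0, "y": -0.0005, "z": 0.005, "ax": 0, "ay": 0, "az": 0, "claw": 0}

```text
time_s: 6.0
ee_pos: [0.4722, -0.0622, 0.0903]
eef_rot: [3.136, -0.002, 1.166]
force: [-0.7, 1.5, 8.5]
grip_width: 0.0098
```

```bash
python3 g.py .079 2
```

```text
slot1 [ 0.47051939 -0.0620742 ]
t 6.0 pos [ 0.4722 -0.0622  0.0903] yaw [ 1.7969e+02 -1.1000e-01  6.6800e+01] F [-0.7  1.5  8.5] grip 0.0098
0 x y z [-0.0003 -0.0008  0.0056] mm 5.7 a [ 0.15 -0.05  0.  ]
1 x y z [-0.0003 -0.0008  0.0056] mm 5.7 a [ 0.15 -0.05  0.  ]
```

TCP is below 0.093 with no hard stop, so this slot has no strip.

>>> step_arm:
  steps:
    - {"x": -0.0003, "y": -0.0012, "z": 0.005, "ax": 0.2, "ay": -0.1, "az": 0, "claw": 0}
    - {"x": 0, "y": -0.0005, "z": 0.005, "ax": 0.1, "ay": 0, "az": 0, "claw": 0}

```text
time_s: 6.17
ee_pos: [0.4718, -0.0621, 0.0807]
eef_rot: [3.138, -0.001, 1.166]
force: [0.5, 0.8, -2.5]
grip_width: 0.0096
```

```bash
python3 g.py .079 2
```

```text
slot1 [ 0.47051939 -0.0620742 ]
t 6.17 pos [ 0.4718 -0.0621  0.0807] yaw [ 1.7977e+02 -5.0000e-02  6.6800e+01] F [ 0.5  0.8 -2.5] grip 0.0096
0 x y z [-0.0003 -0.0006  0.0008] mm 1.1 a [ 0.11 -0.02 -0.  ]
1 x y z [-0.0003 -0.0006  0.0008] mm 1.1 a [ 0.11 -0.02 -0.  ]
```

>>> step_arm:
  steps:
    - {"x": 0, "y": -0.0008, "z": 0.004, "ax": 0.1, "ay": 0, "az": 0, "claw": 0}
    - {"x": 0, "y": 0, "z": 0.004, "ax": 0, "ay": 0, "az": 0, "claw": 0}

```text
time_s: 6.33
ee_pos: [0.4738, -0.0625, 0.0789]
eef_rot: [3.133, -0.002, 1.166]
force: [-37.8, 8.7, 88.3]
grip_width: 0.0094
```

>>> step_arm:
  steps:
    - {"x": 0, "y": 0, "z": 0.003, "ax": 0, "ay": 0, "az": 0, "claw": 0}

```text
time_s: 6.42
ee_pos: [0.4736, -0.0625, 0.079]
eef_rot: [3.133, -0.002, 1.166]
force: [-27.3, 5.1, 49.6]
grip_width: 0.0096
```

```bash
python3 g.py .079 2;  python3 - <<'E'
from h import *
im,d,c,P=snap("side","sd8")
for nm,b in [("new",(.40,.515)),("stored",(.515,.66))]:
    m=(P[...,0]>b[0])&(P[...,0]<b[1])&(P[...,1]>-.16)&(P[...,1]<.06)&(P[...,2]>.09)&(P[...,2]<.13)&(im.max(-1)>120)
    print(nm,m.sum(),np.percentile(P[m][:,2],[50,90,97]).round(4) if m.any() else '')
cv2.imwrite("pics/sd8c.png",cv2.resize(im[160:340,150:350,::-1],None,fx=3,fy=3,interpolation=cv2.INTER_CUBIC))
E
```

```text
slot1 [ 0.47051939 -0.0620742 ]
t 6.42 pos [ 0.4736 -0.0625  0.079 ] yaw [ 1.7953e+02 -9.0000e-02  6.6820e+01] F [-27.3   5.1  49.6] grip 0.0096
0 x y z [-0.0004 -0.0015  0.    ] mm 1.5 a [ 0.24 -0.04  0.01]
1 x y z [-0.0004 -0.0015  0.    ] mm 1.5 a [ 0.24 -0.04  0.01]
new 757 [0.1081 0.1214 0.1279]
stored 619 [0.1054 0.1099 0.1108]
```

View pics/sd8c.png

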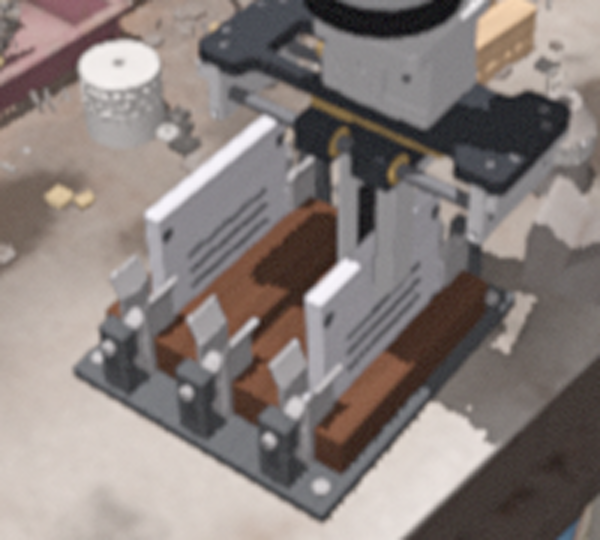

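The side picture shows the panel seated in slot 1, level with the stored one. The hard stop came at TCP z 0.079, the predicted home height. I'll take off the side load, then open.

>>> step_arm:
  steps:
    - {"x": 0, "y": -0.0015, "z": -0.0005, "ax": 0.2, "ay": 0, "az": 0, "claw": 0}

```text
time_s: 6.55
ee_pos: [0.4717, -0.0617, 0.0799]
eef_rot: [3.138, -0.001, 1.166]
force: [6.0, -4.1, -22.8]
grip_width: 0.0094
```

>>> step_arm:
  steps:
    - {"x": 0, "y": 0, "z": 0, "ax": 0, "ay": 0, "az": 0, "claw": 0}

```text
time_s: 6.63
ee_pos: [0.4716, -0.0618, 0.0798]
eef_rot: [3.137, -0.001, 1.166]
force: [3.5, -0.8, -7.6]
grip_width: 0.0097
```

>>> step_arm:
  steps:
    - {"x": 0, "y": 0, "z": 0.001, "ax": 0, "ay": 0, "az": 0, "claw": 0}

```text
time_s: 6.72
ee_pos: [0.4721, -0.0618, 0.0792]
eef_rot: [3.136, -0.002, 1.166]
force: [-7.9, 0.9, 24.4]
grip_width: 0.01
```

>>> step_arm:
  steps:
    - {"x": 0, "y": 0, "z": 0.0005, "ax": 0, "ay": 0, "az": 0, "claw": 0}

```text
time_s: 6.8
ee_pos: [0.4721, -0.0618, 0.0792]
eef_rot: [3.136, -0.002, 1.166]
force: [-8.8, 0.5, 18.6]
grip_width: 0.0098
```

Seated under 18 N. Opening.

>>> step_arm:
  steps:
    - {"x": 0, "y": 0, "z": 0, "ax": 0, "ay": 0, "az": 0, "claw": 0.034}
    - {"x": 0, "y": 0, "z": 0, "ax": 0, "ay": 0, "az": 0, "claw": 0.034}
    - {"x": 0, "y": 0, "z": 0, "ax": 0, "ay": 0, "az": 0, "claw": 0.034}
    - {"x": 0, "y": 0, "z": 0, "ax": 0, "ay": 0, "az": 0, "claw": 0.034}

```text
time_s: 7.13
ee_pos: [0.4725, -0.0619, 0.0784]
eef_rot: [3.136, -0.002, 1.166]
force: [-0.5, -0.5, -0.8]
grip_width: 0.0319
```

```bash
python3 g.py .2 5
```

```text
slot1 [ 0.47051939 -0.0620742 ]
t 7.13 pos [ 0.4725 -0.0619  0.0784] yaw [ 1.7968e+02 -1.1000e-01  6.6820e+01] F [-0.5 -0.5 -0.8] grip 0.0319
0 x y z [-0.0001 -0.0002 -0.0243] mm 24.3 a [ 0.06 -0.02  0.  ]
1 x y z [-0.0001 -0.0002 -0.0243] mm 24.3 a [ 0.06 -0.02  0.  ]
2 x y z [-0.0002 -0.0003 -0.0243] mm 24.3 a [ 0.06 -0.02  0.  ]
3 x y z [-0.0002 -0.0003 -0.0243] mm 24.3 a [ 0.06 -0.02  0.  ]
4 x y z [-0.0002 -0.0003 -0.0243] mm 24.3 a [ 0.06 -0.02  0.  ]
```

>>> step_arm:
  steps:
    - {"x": 0, "y": -0.0005, "z": -0.012, "ax": 0, "ay": 0, "az": 0, "claw": 0.034}
    - {"x": 0, "y": -0.0005, "z": -0.024, "ax": 0, "ay": 0, "az": 0, "claw": 0.034}
    - {"x": 0, "y": 0, "z": -0.035, "ax": 0, "ay": 0, "az": 0, "claw": 0.034}
    - {"x": 0, "y": 0, "z": -0.035, "ax": 0, "ay": 0, "az": 0, "claw": 0.034}
    - {"x": 0, "y": 0, "z": -0.02, "ax": 0, "ay": 0, "az": 0, "claw": 0.034}

```text
time_s: 7.55
ee_pos: [0.4683, -0.0609, 0.2031]
eef_rot: [-3.135, 0.0, 1.166]
force: [-0.1, -0.0, 0.2]
grip_width: 0.034
```

>>> step_arm:
  steps:
    - {"x": -0.03, "y": 0, "z": -0.015, "ax": 0, "ay": 0, "az": 0, "claw": 0.034}
    - {"x": -0.03, "y": 0, "z": -0.015, "ax": 0, "ay": 0, "az": 0, "claw": 0.034}
    - {"x": -0.015, "y": 0, "z": 0, "ax": 0, "ay": 0, "az": 0, "claw": 0.034}
    - {"x": 0, "y": 0, "z": 0, "ax": 0, "ay": 0, "az": 0, "claw": 0.034}

```text
time_s: 7.88
ee_pos: [0.4396, -0.1319, 0.2392]
eef_rot: [3.14, -0.0, 1.17]
force: [0.5, 0.1, -0.8]
grip_width: 0.0341
```

```bash
python3 - <<'E'
from h import *
im,d,c,P=snap("wrist","w9")
A=np.radians(66.7); ey=np.array([np.cos(A),np.sin(A)]); ex=np.array([ey[1],-ey[0]])
X=P[...,:2]@ex; Y=P[...,:2]@ey; Z=P[...,2]
for nm,x in (('new',.4567),('stored',.5666)):
    m=(abs(X-x)<.012)&(abs(Y-.129)<.09)&(Z>.1)&(Z<.15)
    print(nm,m.sum(),'z',np.percentile(Z[m],[5,50,95]).round(4),'y',Y[m].min().round(4),Y[m].max().round(4)); rect(P,m,.11,c)
    for s in (-1,1):
        k=m&(abs(Y-.129-s*.045)<.008); print('  end',s,np.median(Z[k]).round(4) if k.any() else None)
    print('  shoulders',[np.median(Z[(abs(X-x)<.004)&(abs(Y-.129-s*.060)<.003)&(Z<.08)]).round(4) for s in (-1,1)])
im2,*_=snap("side","sd9"); cv2.imwrite("pics/sd9c.png",cv2.resize(im2[160:340,150:350,::-1],None,fx=3,fy=3,interpolation=cv2.INTER_CUBIC))
E
```

```text
new 1779 z [0.1072 0.1086 0.1099] y 0.0731 0.184
centre 0.4711 -0.0629 size 110.0 9.8 ang 66.92 px [272  35] [284 176]
  end -1 0.1087
  end 1 0.1086
  shoulders [np.float64(nan), np.float64(nan)]
stored 2137 z [0.102  0.1084 0.1098] y 0.0734 0.1849
centre 0.5695 -0.1045 size 110.1 12.6 ang 66.89 px [397  35] [425 176]
  end -1 0.1085
  end 1 0.1084
  shoulders [np.float64(0.039), np.float64(0.039)]
  return _methods._mean(a, axis=axis, dtype=dtype,
  ret = ret.dtype.type(ret / rcount)
```

View pics/w9.png

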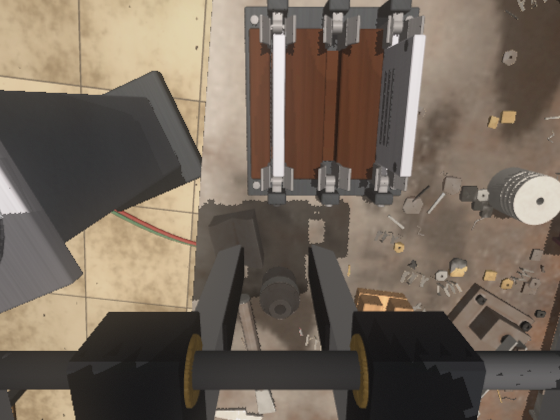

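View pics/sd9c.png

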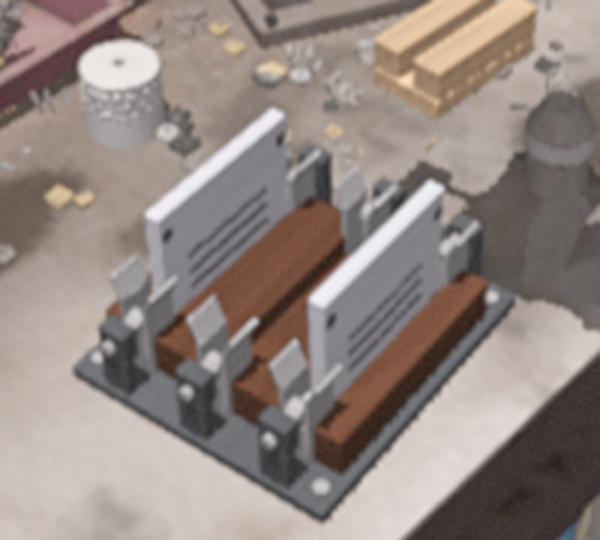

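The new panel (column 278) and the stored one (column 415) have matching top heights: 108.6 mm and 108.4 mm, level end to end. The stored panel hasn't moved, the stand is empty and the gripper is clear.

```bash
python3 -c "
from station import ticket,ctrl
print(ctrl.get_obs()['force'].round(1),ctrl.get_obs()['time_s']); print(ticket.hand_in())"
```

```text
[-0.   1.6  0.1] 7.9833
the job is handed in; nothing more can be done
None
```

The loose panel is out of the stand and pushed fully home in slot 1 of the rack. The gripper has let go and is clear, and I handed the job in at about 8 s.

- **Choice of slot:** wrist depth showed the middle slot's bottom 14 mm too high (24 mm above the bench, where a slot floor is 10 mm). So I took the packing strip to be there and never tried that slot. Slot 1 read 10 mm.
- **Insertion:** the clips resisted with about 8 to 14 N, then the resistance vanished just before the floor. The panel stopped hard with the TCP at 79 mm, exactly the expected home height.
- **Final checks:**
  - The new panel's top reads 108.6 mm, level at both ends. The stored, clipped panel reads 108.4 mm; the camera reads about 1.5 mm low.
  - The stored panel moved less than 0.3 mm.
- **What was not clean:**
  - My last push drove onto the floor harder than needed: about 88 N down and 38 N sideways at the wrist for a moment, under the 120 N limit. I took the load off before opening.
  - The camera check of the new panel's shoulders gave no reading. That the clips have snapped over rests on the height and force evidence.
  - I did not re-measure the piston, vee block or chuck, though they look undisturbed in the final pictures.

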